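# Build a raised step from two tins and a board, and set it

## Task

Make a raised step on the shelf: stand one of the two tall half-litre tins in the middle of each grey felt pad, then lay the loose wooden board flat across both tins, centred over them and in line with the two pads. Then put the beige bowl on the board directly above the round pad, and after it the small tin on the board directly above the square pad. Keep everything upright, and leave it all standing free.

Things in the scene. Friction and masses are not known exactly. Their poses are not given: they have to be found in the camera images.
- tin_a_center (a point): one of two identical tall closed half-litre tins, bare steel with a blank pale paper band and a flat lid, upright cylinder 68 mm in diameter and 138 mm high, 0.4 to 0.8 kg; point at its centre, 69 mm above its underside, z up along its axis. The two tall tins are interchangeable: either may go on either pad. Grip it across its diameter in its upper part, so that the gripper's body clears the lid
- tin_b_center (a point): the other tall half-litre tin, same as the first: 68 mm in diameter, 138 mm high, point at its centre, 69 mm above its underside, z up
- small_tin_center (a point): small closed tin of the same look, upright cylinder 52 mm in diameter and 60 mm high, about 0.16 kg; point at its centre, 30 mm above its underside, z up
- bowl_center (a point): small beige ceramic bowl, upright, open above, 44 mm high, foot 46 mm across, widening to 66 mm across the outside from 20 mm above its underside up to the rim (straight upper wall, 4 mm thick), about 0.12 kg; point at its centre axis, 22 mm above its underside, z up. It can be gripped across its outside
- board_center (a point): loose pale wooden board lying flat, 300 mm long (its x axis), 60 mm wide (its y axis), 18 mm thick (z up), about 0.15 kg; point at its centre, 9 mm above its underside. It can be gripped across its width at the middle
- pad_round: round grey felt pad fixed to the shelf, 96 mm in diameter, 4 mm thick; origin at the centre of its underside, on the shelf top (z = 0). The centres of the two pads are 190 to 210 mm apart
- pad_square: square grey felt pad fixed to the shelf, 92 mm by 92 mm, 4 mm thick; origin at the centre of its underside, on the shelf top (z = 0)
Not all that is in view belongs to the job. Leave any green look-alike of the pad_square alone.

How it is judged:
By the outcome, as a careful person would: the job done as asked, in the order asked, and still so for the second after the job is handed in, with the robot touching nothing.
It also fails if it takes over 141 s, if anything falls off the work surface, if the arm or the gripper's body presses on something with over 40 N, if the wrist force passes 120 N, or if a joint passes its speed limit or range.

## Robot

A 7-joint arm with a two-finger parallel gripper is mounted at the origin on the work surface. World frame = base frame: x ahead of the robot, y to its left, z up, the work surface at z = 0. Lengths are in m, angles in rad, forces in N, time in s.
With the tool pointing down it reaches from about 0.35 to 0.9 m from the base axis. Payload 19.9 kg.
Tool frame: the origin (TCP) lies between the finger pads; the fingertips stand 19 mm ahead of it and the grasp point (between the pads) is the TCP; z points along the fingers, y is the direction in which the jaws open and shut (so a half turn about z gives the same grasp; the last joint's range is limited). The gripper opens to 94 mm and grips with 3 to 60 N. Pads are 16 mm wide; open, the fingers measure 119 mm over their backs; the gripper's body (75 mm by 177 mm) begins 78 mm behind the grasp point.
Start: joints at [-1.323, 0.417, -0.01, 1.614, 0.005, 1.111, -0.053], TCP at [0.178, 0.599, 0.224] pointing down, gripper open.
Joint ranges: [-2.81, 2.81], [-0.39, 2.02], [-1.27, 1.25], [0.06, 2.57], [-1.19, 4.33], [0.19, 2], [-2.82, 2.82]. Speed limits (rad/s): [1.89, 1.89, 2.39, 2.39, 3.01, 3.01, 3.01].

## Interface

Orientations are given as a 3x3 rotation matrix whose columns are the frame's x, y, z axes.
In Python, from rig import robot gives the robot as it stands. Calls block until the motion is done:
- robot.move_ptp(position, orientation): joint-space move of the TCP to a pose.
- robot.move_linear(position, velocity=0.15, frame=None, threshold=None): straight line of the TCP; frame=None keeps the orientation; velocity is the mean speed in m/s. With threshold (N) it stops when the force on the tool has changed by that much, and returns True; else False.
- robot.goto_joints(angles): joint-space move.
- robot.gripper_to(opening): finger opening in m; the grip force is fixed at half the most; returns when the fingers have stopped.
- robot.pause(seconds).
- robot.ik(position, orientation): joint angles nearest the present ones, or None.
- robot.get_state(): the state.
- robot.grab_frame(name): name is "scene" or "side" or "wrist"; returns the picture (384x512x3 uint8, red, green, blue); there is no depth.
- robot.camera_info(name): a dict with "fx", "fy", "cx", "cy" (pixels), "rvec" (rotation vector, rad) and "tvec" (3), from world to camera coordinates, as OpenCV has them. Camera axes: x right, y down, z forward; pixel columns grow to the right and rows downward; lengths in m; the calibration is good to about 2 mm. The wrist camera is an equidistant fisheye: a pixel r from the principal point sees the ray r / f radians off the axis. A picture is of the moment at which its call begins: read the wrist's pose just before it. camera_info takes no time and is no camera call; for the wrist camera it gives the pose at the moment of the call.
A pose or a line that the arm cannot do raises robot.PlanningError and nothing moves.
- robot.sign_off(): hands the job in, once; it reports no verdict.
The state is a dict: "time": time; "qpos": joint angles; "joint_vel": joint speeds; "effort": joint torques, N m; "ee_pos": TCP position; "tool_rot": TCP orientation; "force": force on the tool from outside, world axes, zero at the start; "moment": the same for the moment, N m; "opening": finger opening in m.
Only numpy, scipy, OpenCV 4.12 (cv2) and the standard library are available. Lean on these libraries where they do the work, as an engineer would, in place of code of your own. Each camera call takes 0.05 s, during which the arm holds its last target.

## Working session

There is one attempt and no reset: what is moved stays moved. The work goes in short steps, each a Python script; the robot and the scene stay as the last script left them, time stands still between calls to the robot, and variables do not carry over. Pictures are saved under pics/ and viewed, and the job is handed in when it is done.

```bash
ls; mkdir -p pics; python3 - <<'E'
from rig import robot
import cv2, numpy as np
for n in ["scene","side","wrist"]:
    ci=robot.camera_info(n); print(n,{k:np.round(v,4).tolist() for k,v in ci.items() if not isinstance(v,str)})
    cv2.imwrite(f"pics/{n}0.png",robot.grab_frame(n)[:,:,::-1])
s=robot.get_state(); print(s['time'],s['ee_pos'],s['tool_rot'],s['opening'])
E
```

```text
pics
scene {'fx': 438.6819, 'fy': 438.6819, 'cx': 257.4191, 'cy': 193.7266, 'rvec': [1.5143, 2.179, -0.775], 'tvec': [0.2254, -0.3195, 1.5405]}
side {'fx': 438.2905, 'fy': 438.2905, 'cx': 253.3678, 'cy': 193.3697, 'rvec': [2.1832, -0.6445, 0.2787], 'tvec': [-0.4503, 0.2417, 1.3199]}
wrist {'fx': 297.3186, 'fy': 297.3186, 'cx': 252.9629, 'cy': 193.2011, 'rvec': [-2.3574, -1.7595, -0.2095], 'tvec': [-0.6254, -0.0247, 0.3909]}
0.15 [0.17794415 0.59887836 0.2240036 ] [[-9.58587789e-01  2.84797153e-01 -1.79242967e-04]
 [ 2.84797200e-01  9.58587401e-01 -8.65718477e-04]
 [-7.47341078e-05 -8.80915056e-04 -9.99999609e-01]] 0.0941547863573921
```

View pics/scene0.png

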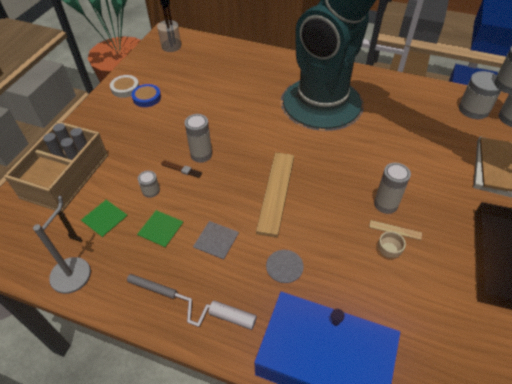

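View pics/side0.png

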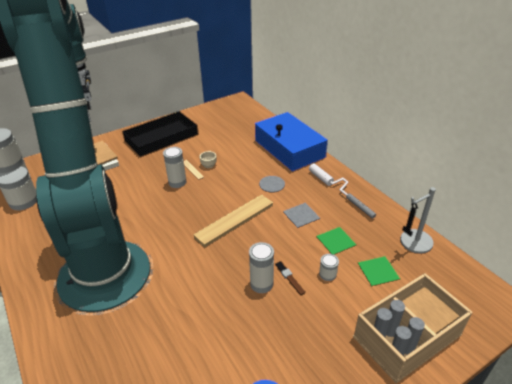

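View pics/wrist0.png

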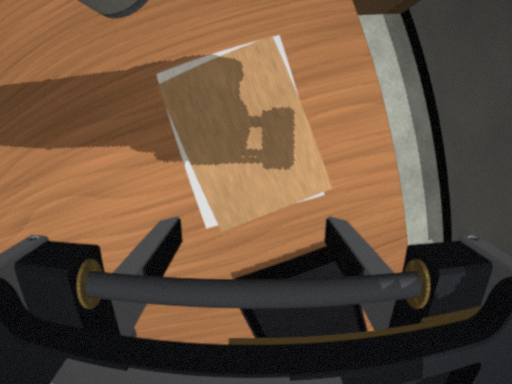

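The scene view shows the tall tins at about (198,137) and (391,188), and the small tin at (149,183). The bowl is at (391,244), the board around (276,193), the round pad at (285,266) and the square grey pad at (217,239). Two green squares are decoys. The side view agrees. Next I'll zoom in to measure.

```bash
cat > h.py <<'E'
import numpy as np, cv2
from rig import robot
CI={n:robot.camera_info(n) for n in ("scene","side")}
def K(c): return np.array([[c['fx'],0,c['cx']],[0,c['fy'],c['cy']],[0,0,1.]])
def px2w(n,uv,z):
    c=CI[n]; R=cv2.Rodrigues(np.array(c['rvec'],float))[0]; t=np.array(c['tvec'],float)
    d=R.T@np.linalg.inv(K(c))@np.array([uv[0],uv[1],1.]); o=-R.T@t
    return o+d*(z-o[2])/d[2]
def proj(n,P):
    c=CI[n]; return cv2.projectPoints(np.atleast_2d(np.array(P,float)),np.array(c['rvec'],float),np.array(c['tvec'],float),K(c),None)[0].reshape(-1,2)
def circ(x,y,z,r,k=48):
    a=np.linspace(0,2*np.pi,k,endpoint=False); return np.c_[x+r*np.cos(a),y+r*np.sin(a),np.full(k,z)]
E
python3 - <<'E'
from h import *
for n,pts in {"scene":dict(tinA=(198,120,.138),tinB=(395,172,.138),small=(148,177,.06),bowl=(391,238,.044),rp=(285,266,.004),sq=(217,239,.004),board=(276,193,.018)),
 "side":dict(tinA=(262,250,.138),tinB=(173,153,.138),small=(329,260,.06),bowl=(208,155,.044),rp=(272,184,.004),sq=(301,215,.004),board=(234,219,.018))}.items():
    for k,v in pts.items(): print(n,k,np.round(px2w(n,v[:2],v[2]),4))
a=cv2.imread("pics/scene0.png")[100:300,120:440]; cv2.imwrite("pics/sc1.png",cv2.resize(a,None,fx=2.5,fy=2.5,interpolation=cv2.INTER_CUBIC))
a=cv2.imread("pics/side0.png")[130:310,150:360]; cv2.imwrite("pics/si1.png",cv2.resize(a,None,fx=3.3,fy=3.3,interpolation=cv2.INTER_CUBIC))
E
```

```text
scene tinA [ 0.3674 -0.2878  0.138 ]
scene tinB [0.3732 0.2851 0.138 ]
scene small [ 0.5583 -0.3637  0.06  ]
scene bowl [0.514  0.3203 0.044 ]
scene rp [0.6648 0.084  0.004 ]
scene sq [ 0.6501 -0.1136  0.004 ]
scene board [ 0.4551 -0.0131  0.018 ]
side tinA [ 0.3806 -0.2896  0.138 ]
side tinB [0.3732 0.2786 0.138 ]
side small [ 0.5602 -0.3676  0.06  ]
side bowl [0.5289 0.3232 0.044 ]
side rp [0.6629 0.0743 0.004 ]
side sq [ 0.6491 -0.1219  0.004 ]
side board [ 0.4406 -0.0258  0.018 ]
```

View pics/sc1.png

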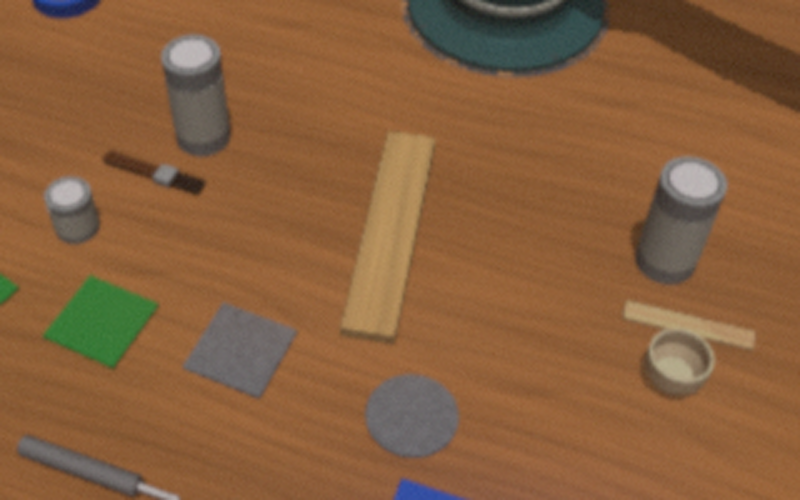

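View pics/si1.png

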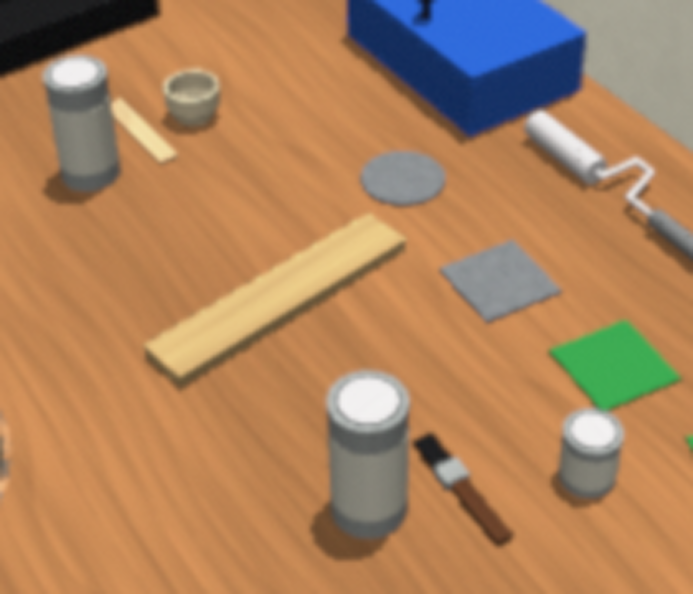

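```bash
cat > seg.py <<'E'
from h import *
from scipy.optimize import minimize
G={'tinA':(.372,-.289),'tinB':(.373,.282),'small':(.559,-.365),'bowl':(.52,.322),'rp':(.664,.08),'sq':(.65,-.118),'board':(.45,-.02)}
def model(k,p):
    x,y=p[:2]
    if k[:3]=='tin': return np.r_[circ(x,y,0,.034),circ(x,y,.138,.034)]
    if k=='small': return np.r_[circ(x,y,0,.026),circ(x,y,.06,.026)]
    if k=='bowl': return np.r_[circ(x,y,0,.023),circ(x,y,.02,.033),circ(x,y,.044,.033)]
    if k=='rp': return np.r_[circ(x,y,.0,.048),circ(x,y,.004,.048)]
    h=(.046,.046) if k=='sq' else (.15,.03)
    zs=(0,.004) if k=='sq' else (0,.018)
    c,s=np.cos(p[2]),np.sin(p[2])
    return np.array([[x+c*a*h[0]-s*b*h[1],y+s*a*h[0]+c*b*h[1],z] for a in(-1,1) for b in(-1,1) for z in zs])
S=8
def sil(n,k,p,roi):
    x0,y0,x1,y1=roi
    uv=proj(n,model(k,p)); hull=cv2.convexHull(uv.astype(np.float32)).reshape(-1,2)
    m=np.zeros(((y1-y0)*4,(x1-x0)*4),np.uint8)
    q=((hull-[x0,y0]+.5)*4-.5)
    cv2.fillConvexPoly(m,np.round(q*256).astype(np.int32),255,shift=8)
    return cv2.resize(m,(x1-x0,y1-y0),interpolation=cv2.INTER_AREA)/255.
def softmask(n,im,k,p0):
    uv=proj(n,model(k,p0)); x0,y0=np.floor(uv.min(0)-9).astype(int); x1,y1=np.ceil(uv.max(0)+9).astype(int)
    roi=(x0,y0,x1,y1); c=im[y0:y1,x0:x1].astype(float)
    r=c[:,:,0]; b=c[:,:,2]; sat=(r-b)/(r+1)   # wood has high
    return roi,sat,c
def fit(n,im,k,p0,feat):
    roi,sat,c=softmask(n,im,k,p0)
    m=feat(c)
    def cost(p): 
        s=sil(n,k,p,roi); return np.sum((s-m)**2)
    best=None
    for d in [(0,0),(.006,0),(-.006,0),(0,.006),(0,-.006)]:
        p=np.array(p0,float); p[:2]+=d
        simp=[p]+[p+np.eye(len(p))[i]*(.005 if i<2 else .08) for i in range(len(p))]
        r=minimize(cost,p,method='Nelder-Mead',options=dict(initial_simplex=simp,xatol=1e-5,fatol=1e-3))
        if best is None or r.fun<best.fun: best=r
    return best,m,roi
E
python3 - <<'E'
from seg import *
ims={n:cv2.imread(f"pics/{n}0.png")[:,:,::-1] for n in("scene","side")}
def satf(c):
    r=c[:,:,0];b=c[:,:,2]; s=(r-b)/(r+1.); return s
rows=[]
for n in ims:
    for k,g in G.items():
        roi,s,c=softmask(n,ims[n],k,list(g)+[0.1])
        hi=np.percentile(s,[2,10,30,50,70,90]); print(n,k,np.round(hi,2))
E
```

```text
scene tinA [0.03 0.09 0.19 0.6  0.61 0.62]
scene tinB [0.03 0.1  0.29 0.6  0.61 0.62]
scene small [0.03 0.12 0.59 0.61 0.61 0.63]
scene bowl [0.23 0.29 0.39 0.57 0.59 0.61]
scene rp [0.   0.01 0.13 0.58 0.59 0.61]
scene sq [0.02 0.04 0.38 0.6  0.61 0.62]
scene board [0.48 0.49 0.58 0.6  0.61 0.62]
side tinA [-0.01  0.01  0.1   0.57  0.57  0.58]
side tinB [-0.07  0.    0.1   0.56  0.57  0.57]
side small [-0.35 -0.01  0.12  0.57  0.57  0.58]
side bowl [0.22 0.23 0.5  0.57 0.57 0.58]
side rp [-0.05 -0.04  0.45  0.57  0.57  0.57]
side sq [-0.05 -0.04  0.56  0.57  0.57  0.58]
side board [0.01 0.42 0.56 0.57 0.57 0.58]
```

```bash
cat > run1.py <<'E'
from seg import *
import sys
def feat(k,n):
    lo,hi={'t':(.2,.57),'s':(.1,.57),'bowl':(.33,.47),'board':(.50,.56),'r':(.05,.55)}[k if k in('bowl','board') else ('r' if k in('rp','sq') else k[0])]
    if n=='side': hi-=.03; lo-=.03
    def f(c):
        r=c[:,:,0];b=c[:,:,2]; s=(r-b)/(r+1.)
        m=np.clip((hi-s)/(hi-lo),0,1)
        if k=='sq': m[(c[:,:,1]>c[:,:,0]*1.3)]=0
        l,lab,st,_=cv2.connectedComponentsWithStats((m>.3).astype(np.uint8))
        i=1+np.argmax(st[1:,4]); keep=cv2.dilate((lab==i).astype(np.uint8),np.ones((3,3)))
        return cv2.GaussianBlur(m*keep,(0,0),.01) if 0 else m*keep
    return f
def runall(ims,keys=None,G=G,th={'sq':(.2,.9,-.3),'board':(.15,)}):
    out={}
    for k in (keys or G):
        for n in ims:
            bs=[]
            for t in th.get(k,(None,)):
                p0=list(G[k])+([] if t is None else [t])
                bs.append(fit(n,ims[n],k,p0,feat(k,n)))
            b,m,roi=min(bs,key=lambda q:q[0].fun)
            out[k,n]=b.x; print(k,n,np.round(b.x,4),'cost %.1f of %.0f'%(b.fun,m.sum()))
    return out
if __name__=="__main__":
    ims={n:cv2.imread(f"pics/{n}0.png")[:,:,::-1].copy() for n in("scene","side")}
    out=runall(ims)
    for n in ims:
        v=cv2.resize(ims[n][:,:,::-1],None,fx=4,fy=4,interpolation=cv2.INTER_CUBIC)
        for k in G:
            h=cv2.convexHull(proj(n,model(k,out[k,n])).astype(np.float32)).reshape(-1,2)
            cv2.polylines(v,[np.round((h+.5)*4-.5).astype(int)],True,(255,0,255),1)
        x,y,w,hh=(480,400,1280,900) if n=='scene' else (600,520,840,720)
        cv2.imwrite(f"pics/fit_{n}.png",cv2.resize(v[y:y+hh,x:x+w],None,fx=.6,fy=.6,interpolation=cv2.INTER_AREA))
E
time python3 run1.py
```

```text
tinA scene [ 0.373  -0.2923] cost 10.0 of 1017
tinA side [ 0.3766 -0.29  ] cost 9.9 of 1139
tinB scene [0.3691 0.2906] cost 12.7 of 1233
tinB side [0.3747 0.2898] cost 34.5 of 785
small scene [ 0.5586 -0.3692] cost 14.6 of 406
small side [ 0.5622 -0.3671] cost 191.2 of 614
bowl scene [0.5178 0.326 ] cost 99.2 of 695
bowl side [0.526  0.3236] cost 10.7 of 223
rp scene [0.6629 0.0817] cost 10.5 of 963
rp side [0.6662 0.0808] cost 5.7 of 328
sq scene [ 0.6504 -0.1173 -0.0665] cost 16.4 of 967
sq side [ 0.6529 -0.1174 -0.057 ] cost 7.8 of 499
board scene [ 0.4417 -0.0175  0.1626] cost 50.3 of 1703
board side [ 0.4469 -0.0164  0.1663] cost 46.9 of 1308
real	0m5.912s
user	0m4.694s
sys	0m0.264s
```

View pics/fit_scene.png

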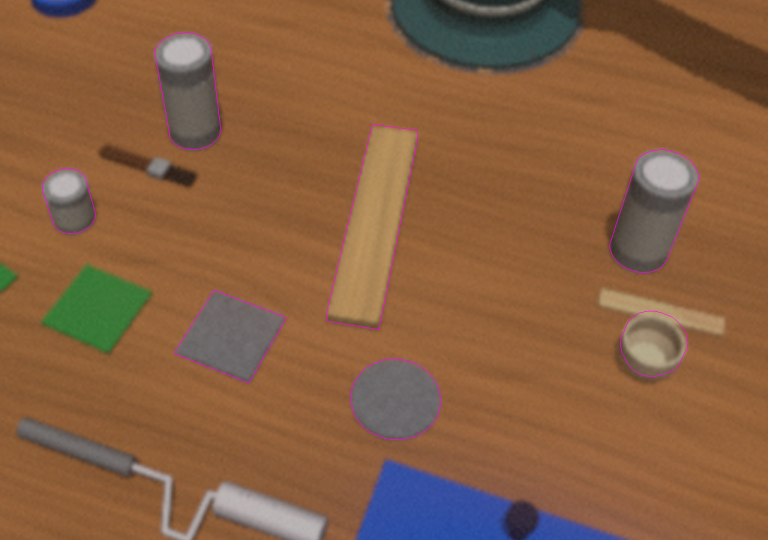

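View pics/fit_side.png

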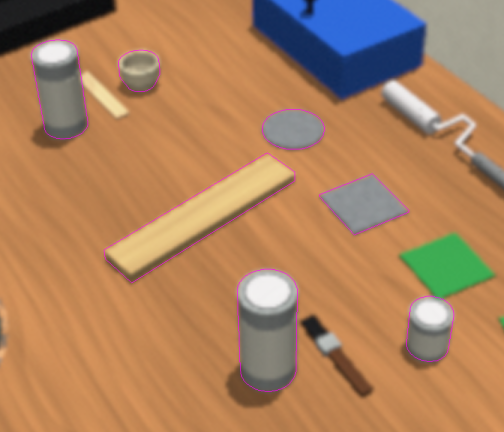

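Both cameras agree to within about 5 mm, and the pad spacing comes out at 199 mm, inside the 190–210 mm range. On the way I'll refine the pad positions with the wrist camera.

```bash
cat >> h.py <<'E'
def Rd(phi):
    c,s=np.cos(phi),np.sin(phi); return np.array([[-s,c,0],[c,s,0],[0,0,-1.]])
def go(x,y,z,phi):
    """ptp, choosing the half-turn with smaller joint travel"""
    best=None; q0=np.array(robot.get_state()['qpos'])
    for p in (phi,phi+np.pi):
        q=robot.ik([x,y,z],Rd(p))
        if q is not None:
            q=np.array(q); d=np.max(np.abs(q-q0))
            if best is None or d<best[0]: best=(d,p)
    if best is None: raise RuntimeError('no ik')
    robot.move_ptp([x,y,z],Rd(best[1])); return best[1]
def st(msg=''):
    s=robot.get_state(); print(msg,'t=%.2f'%s['time'],'p',np.round(s['ee_pos'],4),'f',np.round(s['force'],1),'op %.4f'%s['opening'],'j7 %.2f'%s['qpos'][6]); return s
def wcam(): return robot.camera_info('wrist')
def wpx2w(c,uv,z):
    R=cv2.Rodrigues(np.array(c['rvec'],float))[0]; t=np.array(c['tvec'],float)
    d=np.array([uv[0]-c['cx'],uv[1]-c['cy']])/c['fx']; r=np.hypot(*d)
    v=np.array([*(d/max(r,1e-9)*np.sin(r)),np.cos(r)]); v=R.T@v; o=-R.T@t
    return o+v*(z-o[2])/v[2]
def wproj(c,P):
    R=cv2.Rodrigues(np.array(c['rvec'],float))[0]; t=np.array(c['tvec'],float)
    X=np.atleast_2d(P)@R.T+t; th=np.arctan2(np.hypot(X[:,0],X[:,1]),X[:,2]); h=np.hypot(X[:,0],X[:,1])
    return np.c_[c['cx'],c['cy']]+c['fx']*(th/h)[:,None]*X[:,:2]
E
python3 - <<'E'
from h import *
s=robot.get_state(); c=wcam()
R=cv2.Rodrigues(np.array(c['rvec'],float))[0]; t=np.array(c['tvec'],float); o=-R.T@t
T=np.array(s['tool_rot'])
print('cam in tool',T.T@(o-s['ee_pos']), 'axes', np.round(T.T@R.T,3))
for x,y,z in [(.5,-.02,.36),(.6,-.02,.4)]:
    for phi in (0,np.pi/2,np.pi,-np.pi/2):
        q=robot.ik([x,y,z],Rd(phi)); print(x,phi,None if q is None else np.round(q,2))
print(s['qpos'])
E
```

```text
cam in tool [ 0.06866633  0.00112738 -0.16064707] axes [[ 0.    -0.972 -0.237]
 [ 1.     0.    -0.001]
 [ 0.001 -0.237  0.972]]
0.5 0 [-0.74  0.1   0.78  1.75 -0.07  1.32  0.06]
0.5 1.5707963267948966 [-0.69  0.09  0.73  1.75 -0.06  1.32  1.62]
0.5 3.141592653589793 None
0.5 -1.5707963267948966 [-0.86  0.11  0.92  1.75 -0.09  1.32 -1.49]
0.6 0 [-0.6   0.33  0.78  1.45 -0.23  1.46  0.18]
0.6 1.5707963267948966 [-0.54  0.32  0.7   1.44 -0.2   1.45  1.73]
0.6 3.141592653589793 [ 0.73  0.45 -1.08  1.4   0.39  1.53  2.82]
0.6 -1.5707963267948966 [-0.68  0.36  0.92  1.45 -0.29  1.47 -1.34]
[-1.32346638  0.41782169 -0.01032755  1.61397583  0.00471018  1.11070291
 -0.05299932]
```

```bash
python3 - <<'E'
from h import *
q=np.array(robot.get_state()['qpos']); q[0]=0.03; q[1]-=.2; q[6]=-1.4
robot.goto_joints(q); s=st('swing'); print(np.round(s['tool_rot'],2).tolist())
ph=go(.5,-.02,.36,-np.pi/2); s=st('view'); print(ph,np.round(s['qpos'],2))
import pickle
c=wcam(); im=robot.grab_frame('wrist'); pickle.dump((c,im),open('w1.pkl','wb'))
cv2.imwrite('pics/w1.png',im[:,:,::-1])
E
```

```text
swing t=2.94 p [ 0.6237 -0.0437  0.3492] f [-0.9  0.6 -1. ] op 0.0940 j7 -1.40
[[0.97, 0.15, 0.2], [0.15, -0.99, -0.01], [0.19, 0.04, -0.98]]
view t=3.52 p [ 0.5003 -0.0197  0.3602] f [-0.3 -0.6  0.4] op 0.0939 j7 -1.59
-1.5707963267948966 [-0.02  0.09 -0.01  1.73  0.    1.32 -1.59]
```

View pics/w1.png

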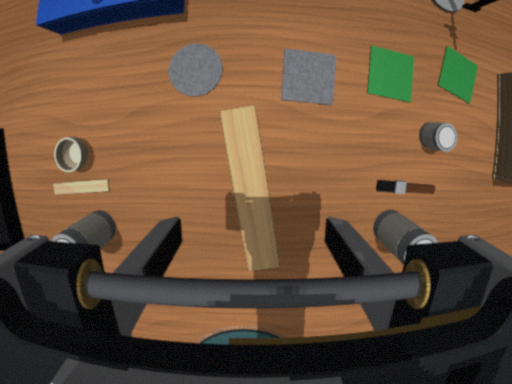

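The wrist view has the round pad at (196,69), the square pad at (309,77) and the board around (250,190). The bowl is at (70,155) and the small tin at (440,137). I'll fit these with the same models.

```bash
python3 - <<'E'
import pickle,h,seg,run1
from seg import *
c,im=pickle.load(open('w1.pkl','rb'))
op=seg.proj
seg.proj=lambda n,P: wproj(c,np.array(P,float)) if n=='wrist' else op(n,P)
o=run1.runall({'wrist':im},keys=['rp','sq','bowl','small','board'])
v=cv2.resize(im[:,:,::-1],None,fx=3,fy=3,interpolation=cv2.INTER_CUBIC)
for k in ['rp','sq','bowl','small','board']:
    hh=cv2.convexHull(seg.proj('wrist',model(k,o[k,'wrist'])).astype(np.float32)).reshape(-1,2)
    cv2.polylines(v,[np.round((hh+.5)*3-.5).astype(int)],True,(255,0,255),1)
cv2.imwrite('pics/w1fit.png',cv2.resize(v[90:840],None,fx=.52,fy=.52,interpolation=cv2.INTER_AREA))
E
```

```text
rp wrist [0.6652 0.0832] cost 6.0 of 2252
sq wrist [ 0.6525 -0.1158 -0.0666] cost 8.2 of 2672
bowl wrist [0.5256 0.3275] cost 7.3 of 980
small wrist [ 0.561  -0.3673] cost 8.1 of 931
board wrist [ 0.4465 -0.0154  0.1599] cost 215.0 of 5968
```

View pics/w1fit.png

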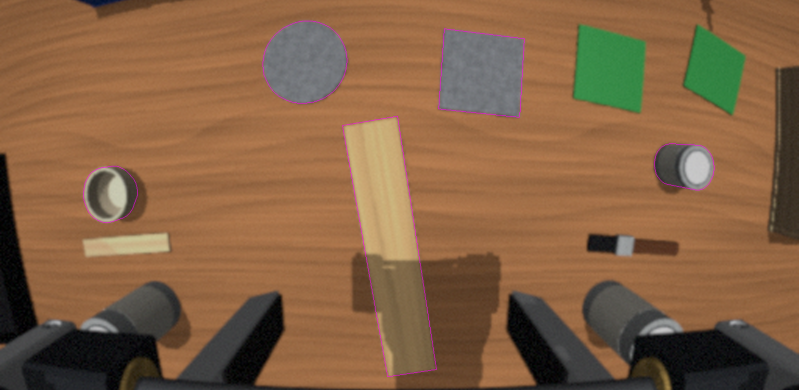

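```bash
cat > pp.py <<'E'
from h import *
def pick(x,y,zg,phi,zlift,zap,op=None):
    go(x,y,zap,phi); 
    robot.move_linear([x,y,zg],velocity=.2); s=st('at grasp')
    robot.gripper_to(0.0 if op is None else op); s=st('gripped')
    robot.move_linear([x,y,zlift],velocity=.25); return st('lifted')
def place(x,y,zg,phi,ztr,vel=.25,thr=6,ztop=None,lin=False):
    if lin: robot.move_linear([x,y,ztr],velocity=vel,frame=Rd(phi))
    else: go(x,y,ztr,phi)
    st('above')
    robot.move_linear([x,y,zg+.008],velocity=.15); robot.pause(.2); st('pre')
    hit=robot.move_linear([x,y,zg-.003],velocity=.02,threshold=thr); s=st(f'contact {hit}')
    return s
def release(z,op=.094):
    robot.gripper_to(op); s=st('released'); p=s['ee_pos']
    robot.move_linear([p[0],p[1],z],velocity=.25); st('up')
E
python3 - <<'E'
from pp import *
P=-np.pi/2
s=pick(.375,-.2905,.105,P,.19,.24)
print(np.round(s['qpos'],2))
s=place(.6521,-.1166,.109,P,.19)
E
```

```text
at grasp t=5.61 p [ 0.3756 -0.2906  0.1059] f [ 0.3 -0.1  0.3] op 0.0944 j7 -0.86
gripped t=6.13 p [ 0.3753 -0.2905  0.1054] f [0.  3.3 7.9] op 0.0678 j7 -0.86
lifted t=6.62 p [ 0.3747 -0.2901  0.189 ] f [-0.  -0.1 -6.1] op 0.0675 j7 -0.91
[ 0.34  0.19  0.28  2.02 -0.07  0.94 -0.91]
above t=7.87 p [ 0.6511 -0.1184  0.1898] f [-0.1 -1.4 -6.3] op 0.0681 j7 -1.39
pre t=8.70 p [ 0.6526 -0.1167  0.1182] f [ 0.4 -0.5 -5.5] op 0.0678 j7 -1.38
contact True t=9.13 p [ 0.6522 -0.1162  0.1092] f [0.3 1.7 5.9] op 0.0677 j7 -1.38
```

```bash
python3 - <<'E'
from pp import *
P=-np.pi/2
release(.24)
s=pick(.3725,.2905,.105,P,.20,.24)
print(np.round(s['qpos'],2))
s=place(.6649,.0822,.109,P,.20)
release(.24)
go(.5,-.02,.36,P); st('view')
import pickle
pk={}
pk['wc']=wcam(); pk['wrist']=robot.grab_frame('wrist'); pk['scene']=robot.grab_frame('scene'); pk['side']=robot.grab_frame('side')
pickle.dump(pk,open('p2.pkl','wb'))
cv2.imwrite('pics/w2.png',pk['wrist'][:,:,::-1])
a=pk['side'][100:300,120:420,::-1]; cv2.imwrite('pics/si2.png',cv2.resize(a,None,fx=2.6,fy=2.6,interpolation=cv2.INTER_CUBIC))
E
```

```text
released t=9.74 p [ 0.6513 -0.1164  0.1083] f [-0.1 -0.8  0.3] op 0.0939 j7 -1.38
up t=10.42 p [ 0.6511 -0.1163  0.2399] f [ 0.   0.5 -0.4] op 0.0941 j7 -1.40
at grasp t=13.03 p [0.373  0.2907 0.1058] f [ 0.4 -0.1  0. ] op 0.0938 j7 -2.37
gripped t=13.56 p [0.3727 0.2906 0.1054] f [-0.4 -0.9  6.5] op 0.0677 j7 -2.37
lifted t=14.09 p [0.372  0.29   0.1988] f [ 0.5 -0.2 -8. ] op 0.0678 j7 -2.33
[-0.57  0.18 -0.17  2.    0.04  0.96 -2.33]
above t=15.44 p [0.6642 0.084  0.1997] f [-0.4  1.1 -8.3] op 0.0673 j7 -1.72
pre t=16.34 p [0.6654 0.0823 0.1181] f [-0.  -0.3 -7.4] op 0.0674 j7 -1.71
contact True t=16.77 p [0.6649 0.0822 0.1093] f [0.3 0.3 5.6] op 0.0680 j7 -1.71
released t=17.38 p [0.664  0.0821 0.1082] f [-0.7 -0.3 -0.4] op 0.0940 j7 -1.71
up t=18.06 p [0.6638 0.0821 0.24  ] f [-0.   0.2 -0.9] op 0.0945 j7 -1.72
view t=18.97 p [ 0.5005 -0.0193  0.359 ] f [-0.2  0.2 -0.6] op 0.0939 j7 -1.58
```

View pics/w2.png

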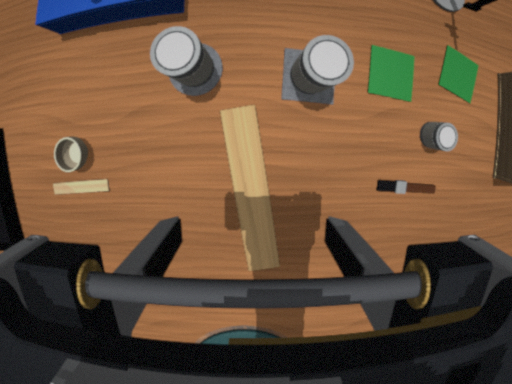

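View pics/si2.png

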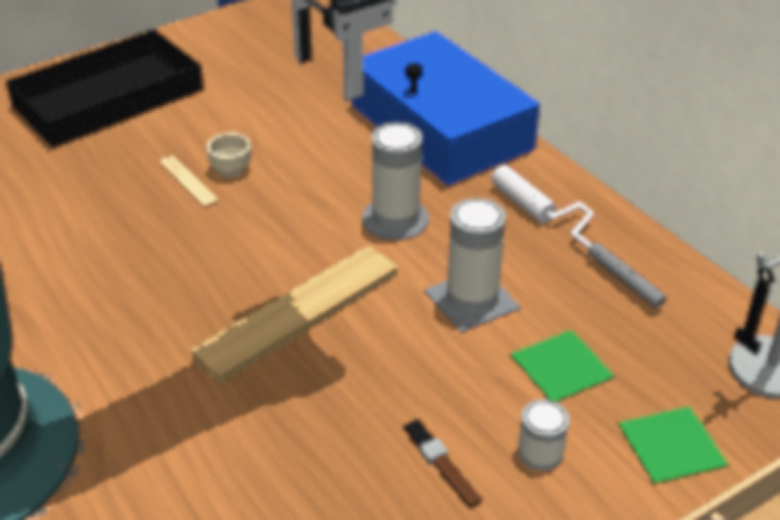

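Both tins are standing on their pads. I'll check how well they're centred from the bright lids.

```bash
python3 - <<'E'
from h import *; import pickle
pk=pickle.load(open('p2.pkl','rb'))
for nm,(x,y) in dict(sq=(.6521,-.1166),rp=(.6649,.0822)).items():
    for n in('scene','side','wrist'):
        pr=(lambda P:wproj(pk['wc'],P)) if n=='wrist' else (lambda P:proj(n,P))
        u=pr(np.array([[x,y,.142]]))[0]; r=18 if n!='wrist' else 34
        x0,y0=int(u[0]-r),int(u[1]-r); c=pk[n][y0:y0+2*r,x0:x0+2*r].astype(float)
        g=c.min(2); m=(g>.85*np.percentile(g,98)*.85).astype(np.uint8)
        l,lab,s,cen=cv2.connectedComponentsWithStats(m); i=1+np.argmax(s[1:,4]); p=cen[i]+[x0,y0]
        # in-plane ring area check
        w=wpx2w(pk['wc'],p,.142) if n=='wrist' else px2w(n,p,.142)
        print(nm,n,'area',s[i,4],np.round(p,1),np.round(w,4))
E
```

```text
sq scene area 282 [211.  208.1] [ 0.6513 -0.1173  0.142 ]
sq side area 162 [303. 182.] [ 0.6527 -0.1164  0.142 ]
sq wrist area 1099 [328.4  59.3] [ 0.6533 -0.1149  0.142 ]
rp scene area 327 [286.6 235.9] [0.6643 0.0816 0.142 ]
rp side area 119 [272.3 152. ] [0.6673 0.0808 0.142 ]
rp wrist area 1079 [174.2  50.2] [0.6659 0.0832 0.142 ]
```

Lid centres match the pad centres to about 2 mm in every camera. Now the board.

```bash
python3 - <<'E'
from pp import *
s=pick(.4458,-.0162,.022,-np.pi/2+.162,.30,.10)
cv2.imwrite('pics/w3.png',robot.grab_frame('wrist')[:,:,::-1])
go(.6588,-.0170,.30,-.0644); s=st('above'); print(np.round(s['qpos'],2))
import pickle
pk={}
pk['wc']=wcam(); pk['wrist']=robot.grab_frame('wrist'); pk['scene']=robot.grab_frame('scene'); pk['side']=robot.grab_frame('side'); pk['s']=s
pickle.dump(pk,open('p3.pkl','wb'))
cv2.imwrite('pics/w4.png',pk['wrist'][:,:,::-1])
cv2.imwrite('pics/s34.png',cv2.resize(np.hstack([pk['scene'][60:320,100:450],pk['side'][40:300,130:450]])[:,:,::-1],None,fx=1.19,fy=1.19,interpolation=cv2.INTER_CUBIC))
E
```

```text
at grasp t=20.69 p [ 0.4465 -0.0162  0.0227] f [-0.4  0.2  0.1] op 0.0933 j7 -1.39
gripped t=21.32 p [ 0.4459 -0.0162  0.0222] f [-0.8  0.1  6.7] op 0.0596 j7 -1.39
lifted t=22.57 p [ 0.4453 -0.0162  0.2989] f [ 0.1  0.2 -1.5] op 0.0596 j7 -1.44
above t=23.90 p [ 0.6582 -0.0176  0.2996] f [-0.1 -0.2 -1.5] op 0.0595 j7 -2.80
[-0.69  0.64  1.08  1.45 -0.56  1.39 -2.8 ]
```

View pics/w4.png

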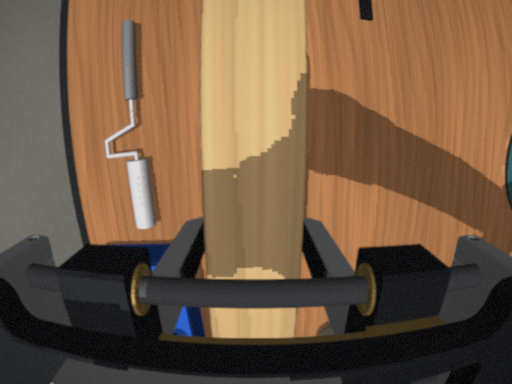

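View pics/s34.png

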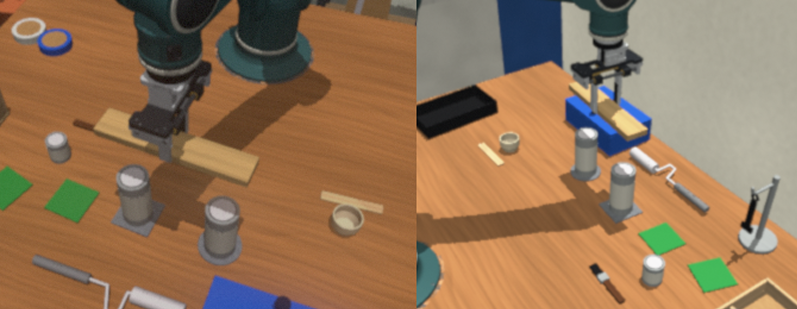

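The board is held level and square. However, the half-turn that `go` picked puts joint 7 at −2.80, right at its −2.82 limit, so I'll move to the other wrist solution before lowering.

```bash
python3 - <<'E'
from pp import *
robot.goto_joints([-.02,.09,-.01,1.73,0,1.32,-.08]); s=st('mid'); 
q=robot.ik([.6588,-.017,.30],Rd(-.0644)); print(np.round(q,2))
robot.move_ptp([.6588,-.017,.26],Rd(-.0644)); s=st('above'); print(np.round(s['qpos'],2), np.round(s['tool_rot'],3).tolist())
robot.pause(.3)
import pickle
pk={'s':st('settled')}
for n in('scene','side'): pk[n]=robot.grab_frame(n)
pickle.dump(pk,open('p4.pkl','wb'))
cv2.imwrite('pics/s5.png',cv2.resize(np.hstack([pk['scene'][60:320,100:450],pk['side'][40:300,130:450]])[:,:,::-1],None,fx=1.19,fy=1.19,interpolation=cv2.INTER_CUBIC))
E
```

```text
mid t=26.46 p [ 0.5015 -0.0159  0.3581] f [-0.2 -0.7 -1.1] op 0.0595 j7 -0.08
[-0.02  0.43  0.    1.43 -0.    1.29 -0.08]
above t=27.23 p [ 0.6584 -0.017   0.2607] f [ 0.8  0.1 -0.5] op 0.0596 j7 -0.08
[-0.02  0.45  0.    1.48 -0.    1.21 -0.08] [[0.064, 0.998, 0.0], [0.998, -0.064, -0.0], [-0.0, 0.0, -1.0]]
settled t=27.52 p [ 0.6586 -0.017   0.2612] f [ 0.2  0.6 -1.7] op 0.0599 j7 -0.08
```

View pics/s5.png

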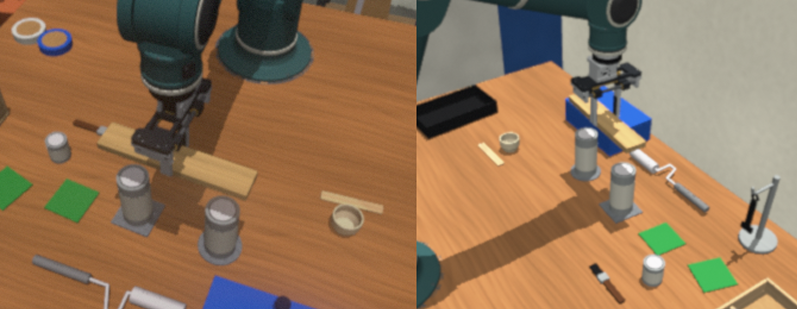

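```bash
cat > ov.py <<'E'
from h import *
def box(x,y,zb,yaw,L=.3,W=.06,H=.018):
    c,s=np.cos(yaw),np.sin(yaw)
    return [np.array([[x+c*a*L/2-s*b*W/2,y+s*a*L/2+c*b*W/2,z] for a,b in((-1,-1),(1,-1),(1,1),(-1,1))]) for z in(zb,zb+H)]
def overlay(im,n,polys,f=3):
    v=cv2.resize(im[:,:,::-1],None,fx=f,fy=f,interpolation=cv2.INTER_CUBIC)
    for P in polys: cv2.polylines(v,[np.round((proj(n,P)+.5)*f-.5).astype(int)],True,(255,0,255),1)
    return v
E
python3 - <<'E'
from ov import *; import pickle
pk=pickle.load(open('p4.pkl','rb'))
B=box(.6586,-.017,.239,1.5064)
a=overlay(pk['scene'],'scene',B,4)[560:860,700:1360]; b=overlay(pk['side'],'side',B,4)[360:800,960:1400]
cv2.imwrite('pics/o1.png',a); cv2.imwrite('pics/o2.png',b)
E
```

```text
(no output)
```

View pics/o1.png

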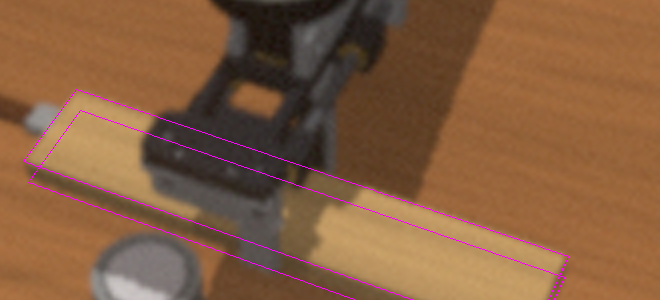

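View pics/o2.png

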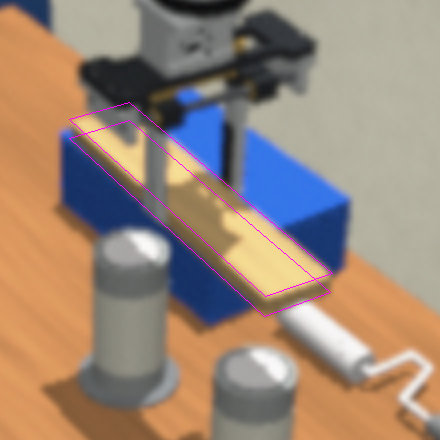

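The predicted outline matches the held board in both views. Lowering it now.

```bash
python3 - <<'E'
from pp import *
robot.move_linear([.6588,-.017,.174],velocity=.12); robot.pause(.3); st('pre')
hit=robot.move_linear([.6588,-.017,.160],velocity=.015,threshold=4); st(f'contact {hit}')
release(.30)
q=np.array(robot.get_state()['qpos']); q[0]-=1.0; robot.goto_joints(q); st('aside')
import pickle
pk={}
for n in('scene','side'): pk[n]=robot.grab_frame(n)
pickle.dump(pk,open('p5.pkl','wb'))
from ov import *
B=box(.6588,-.017,.142,1.5064)
cv2.imwrite('pics/o3.png',cv2.resize(overlay(pk['scene'],'scene',B,4)[680:1180,600:1380],None,fx=1,fy=1)); cv2.imwrite('pics/o4.png',overlay(pk['side'],'side',B,4)[500:1000,950:1400])
E
```

```text
pre t=28.79 p [ 0.659  -0.017   0.1745] f [-0.7 -0.1 -0.9] op 0.0598 j7 -0.09
contact True t=29.45 p [ 0.6588 -0.017   0.1643] f [-2.2  0.4  6.5] op 0.0600 j7 -0.09
released t=30.16 p [ 0.6584 -0.017   0.1637] f [-0.3  0.4 -0.4] op 0.0938 j7 -0.09
up t=30.85 p [ 0.6581 -0.017   0.2997] f [ 0.3 -0.4 -0.1] op 0.0942 j7 -0.08
aside t=33.11 p [0.3709 0.5439 0.2998] f [-0.1 -1.2 -0.5] op 0.0941 j7 -0.08
```

View pics/o3.png

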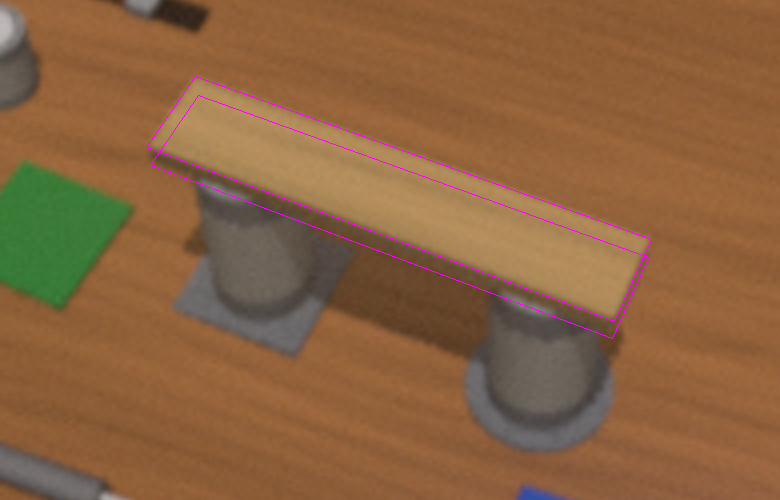

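View pics/o4.png

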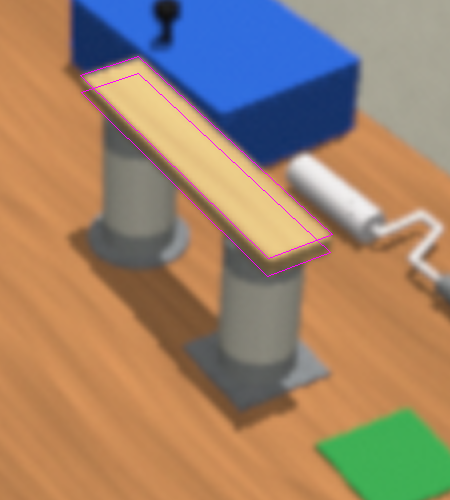

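The board lies flat and matches the target outline in both cameras. Next is the bowl.

```bash
python3 - <<'E'
from pp import *
s=pick(.5255,.326,.032,np.pi/2,.32,.15)
print(np.round(s['qpos'],2),np.round(s['tool_rot'],2).tolist())
cv2.imwrite('pics/w6.png',robot.grab_frame('wrist')[:,:,::-1])
ph=go(.6649,.0822,.29,np.pi/2); s=st('above'); print(ph,np.round(s['qpos'],2))
ims=[robot.grab_frame(n) for n in('scene','side')]
cv2.imwrite('pics/s6.png',cv2.resize(np.hstack([ims[0][60:320,100:450],ims[1][40:300,130:450]])[:,:,::-1],None,fx=1.19,fy=1.19,interpolation=cv2.INTER_CUBIC))
E
```

```text
at grasp t=35.12 p [0.5259 0.3267 0.0331] f [-0.1  0.1  0.6] op 0.0937 j7 0.95
gripped t=35.68 p [0.5257 0.3261 0.0325] f [-1.1 -0.5  6.4] op 0.0657 j7 0.95
lifted t=36.98 p [0.525  0.3258 0.3187] f [ 0.2  0.5 -1.2] op 0.0658 j7 0.96
[-0.59  0.34 -0.02  1.51  0.01  1.29  0.96] [[-1.0, -0.0, -0.0], [-0.0, 1.0, -0.0], [0.0, -0.0, -1.0]]
above t=38.12 p [0.6645 0.0842 0.29  ] f [-0.4  1.  -2.7] op 0.0659 j7 1.43
1.5707963267948966 [-0.24  0.45  0.1   1.41 -0.04  1.28  1.43]
```

View pics/s6.png

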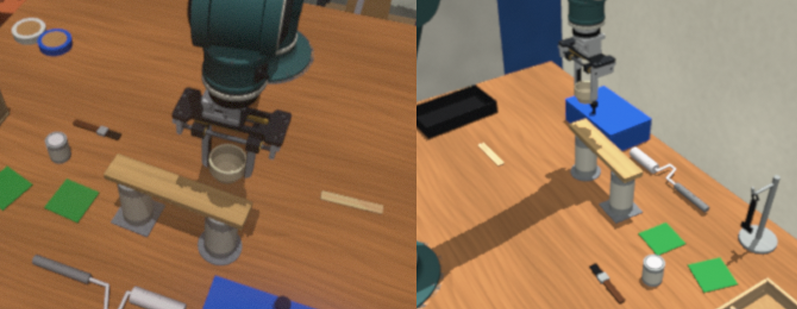

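The bowl is held level; the opening reads 65.8 mm against a 66 mm bowl.

```bash
python3 - <<'E'
from pp import *
robot.move_linear([.6649,.0822,.201],velocity=.12); robot.pause(.4); st('pre')
hit=robot.move_linear([.6649,.0822,.189],velocity=.012,threshold=3.5); st(f'contact {hit}')
release(.32)
go(.561,-.3675,.20,np.pi/2); s=st('above small'); print(np.round(s['qpos'],2))
import pickle
pk={n:robot.grab_frame(n) for n in('scene','side')}; pickle.dump(pk,open('p6.pkl','wb'))
from ov import *
B=box(.6588,-.017,.142,1.5064)+[circ(.6649,.0822,.16,.023),circ(.6649,.0822,.204,.033),circ(.561,-.3675,.06,.026)]
cv2.imwrite('pics/o5.png',cv2.resize(overlay(pk['scene'],'scene',B,4)[600:1180,600:1380],None,fx=1,fy=1)); cv2.imwrite('pics/o6.png',overlay(pk['side'],'side',B,4)[420:1000,950:1500])
E
```

```text
pre t=39.52 p [0.665  0.0822 0.2012] f [ 0.1 -0.2 -1.3] op 0.0656 j7 1.44
contact True t=40.23 p [0.6649 0.0822 0.1925] f [-0.6  0.8  5.8] op 0.0654 j7 1.44
released t=40.86 p [0.6645 0.0821 0.1918] f [-0.7  0.7  0.1] op 0.0938 j7 1.44
up t=41.52 p [0.6643 0.0822 0.3198] f [ 0.3  0.7 -1.1] op 0.0939 j7 1.43
above small t=43.27 p [ 0.562  -0.3663  0.2002] f [-1.1 -1.   0.6] op 0.0939 j7 2.21
[ 0.36  0.53  0.25  1.52 -0.14  1.11  2.21]
```

View pics/o5.png

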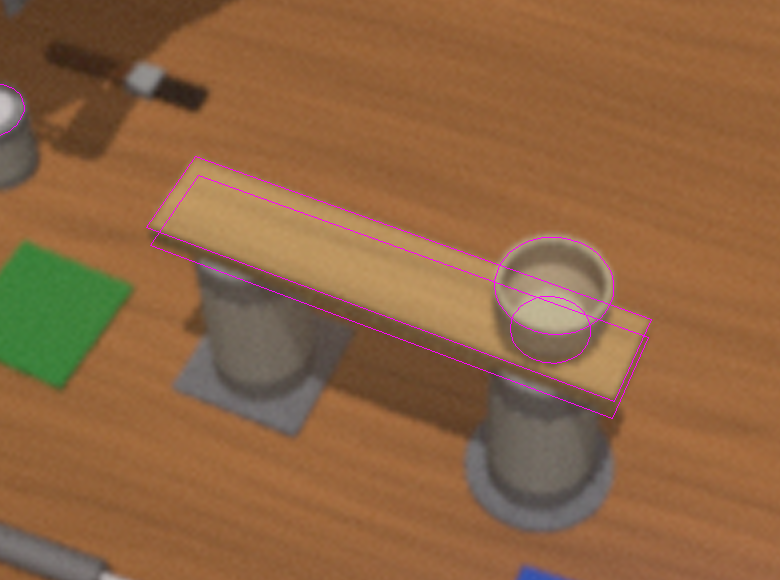

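View pics/o6.png

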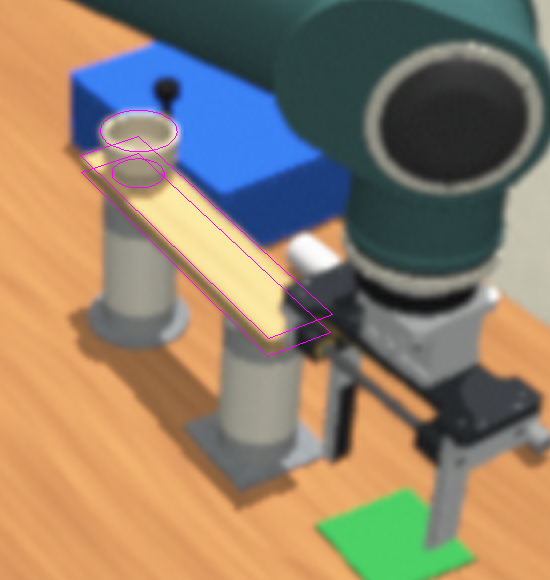

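The bowl is standing on the board over the round pad, within about 2 mm. Now the small tin.

```bash
python3 - <<'E'
from pp import *
s=pick(.561,-.3675,.035,np.pi/2,.30,.12)
go(.6521,-.1166,.29,np.pi/2); s=st('above'); print(np.round(s['qpos'],2))
robot.move_linear([.6521,-.1166,.204],velocity=.12); robot.pause(.4); st('pre')
hit=robot.move_linear([.6521,-.1166,.192],velocity=.012,threshold=3.5); st(f'contact {hit}')
E
```

```text
at grasp t=44.36 p [ 0.562  -0.3682  0.037 ] f [ 0.1 -0.6  0.3] op 0.0940 j7 2.25
gripped t=45.08 p [ 0.561  -0.3675  0.0351] f [0.4 0.9 2.2] op 0.0514 j7 2.25
lifted t=46.29 p [ 0.5606 -0.3672  0.2985] f [-0.5 -0.5 -2. ] op 0.0518 j7 2.20
above t=47.33 p [ 0.6517 -0.1187  0.2899] f [-0.7 -0.6 -2.9] op 0.0517 j7 1.77
[-0.01  0.44  0.2   1.44 -0.09  1.27  1.77]
pre t=48.60 p [ 0.6522 -0.1166  0.2042] f [ 0.7 -0.1 -2.3] op 0.0517 j7 1.78
contact True t=49.33 p [ 0.6521 -0.1166  0.1951] f [-0.3 -0.2  5.6] op 0.0516 j7 1.78
```

```bash
python3 - <<'E'
from pp import *
release(.33)
go(.5,-.02,.40,np.pi/2)
q=np.array(robot.get_state()['qpos']); q[0]-=1.1; robot.goto_joints(q); robot.pause(.5); st('aside')
import pickle
pk={n:robot.grab_frame(n) for n in('scene','side')}; pickle.dump(pk,open('p7.pkl','wb'))
from ov import *
B=box(.6588,-.017,.142,1.5064)+[circ(.6649,.0822,.16,.023),circ(.6649,.0822,.204,.033),circ(.6521,-.1166,.16,.026),circ(.6521,-.1166,.22,.026)]
cv2.imwrite('pics/o7.png',overlay(pk['scene'],'scene',B,4)[600:1180,600:1380]); cv2.imwrite('pics/o8.png',overlay(pk['side'],'side',B,4)[420:1000,950:1500])
cv2.imwrite('pics/sc8.png',pk['scene'][:,:,::-1])
E
```

```text
released t=50.13 p [ 0.6516 -0.1165  0.1943] f [ 1.1 -0.3  0. ] op 0.0937 j7 1.78
up t=50.83 p [ 0.6514 -0.1164  0.3297] f [-0.5  0.  -0.5] op 0.0938 j7 1.77
aside t=54.01 p [0.245  0.4367 0.3993] f [-1.2  0.2  0.8] op 0.0939 j7 1.56
```

View pics/o7.png

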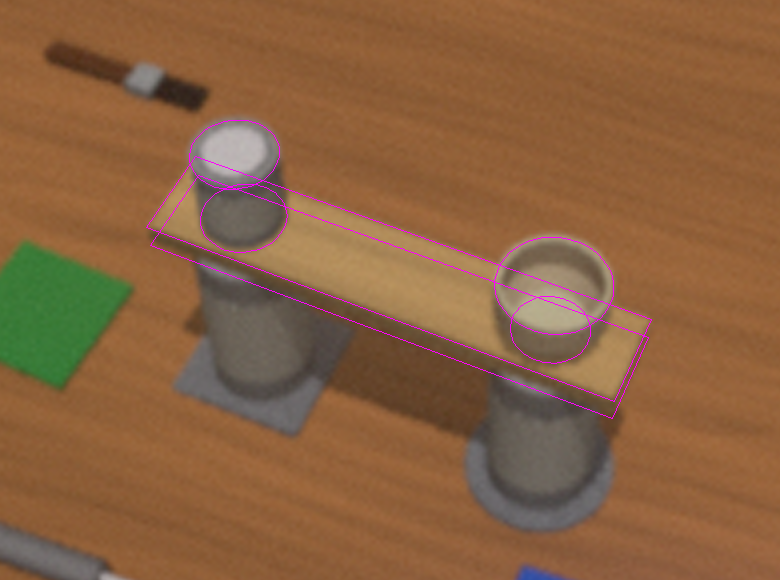

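View pics/o8.png

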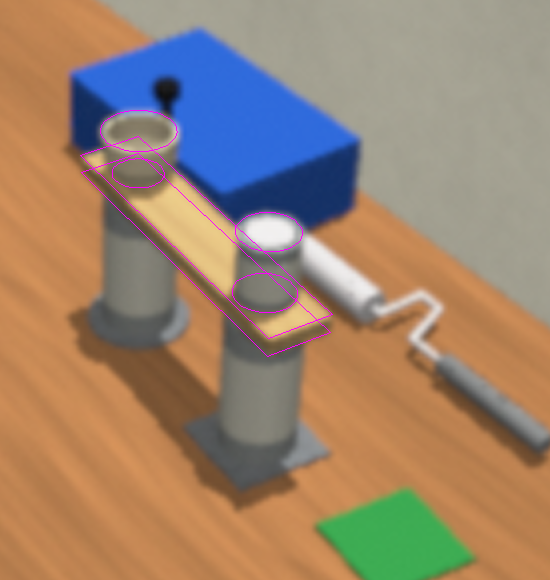

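View pics/sc8.png

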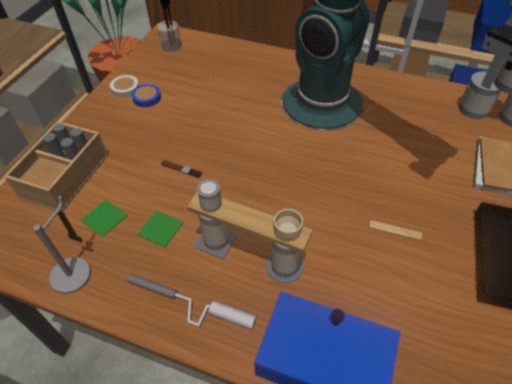

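Everything stands where it should: the small tin at (209,195) and the bowl at (288,224), on a level board, with the robot clear. Handing in.

```bash
python3 - <<'E'
from h import *
st('before'); print(robot.sign_off())
E
```

```text
before t=54.11 p [0.245  0.4366 0.3993] f [0.2 0.7 0.6] op 0.0939 j7 1.56
the job is handed in; nothing more can be done
None
```

The step is built and handed in at about 54 s of the 141 s allowed. One tall tin stands in the middle of each grey pad, and the board lies flat across both, in line with the pads. The bowl went on above the round pad first, then the small tin above the square pad.

**Last checks:**
- **Tall tins:** the lid centres matched the pad centres to about 2 mm in all three cameras. I checked this before the board went on.
- **Board, bowl and small tin:** in the final scene and side pictures each sits on its target outline to about 2 mm, judged by eye. All are upright and standing free, with the gripper well clear.
- **Contact heights:** each piece touched down within about 1 mm of the expected height. The largest wrist force I read was about 8 N; I read it only at the steps, not continuously.

**What disagreed:**
- The scene and side cameras differed by 2–5 mm in x on most items. They differed by 8 mm on the bowl, where a nearby stick spoiled the scene fit. I averaged them with the wrist camera for most items and used the side and wrist fits for the bowl.
- My first wrist turn for placing the board put joint 7 at −2.80, close to its −2.82 limit. I switched to the other half-turn before lowering the board.

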